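# Take the pile apart and put each tool back on its marked mat

## Task

Someone has piled the things of the stamping place on top of each other: take the pile apart and put the loupe, the round tin and the ink pad back upright on their own yellow-marked mats (loupe on the small disc, tin on the large disc, ink pad squarely on the rectangle). Then stand the rubber stamp upright on the middle of the ink pad in its new place. Leave the three sample vials standing where they are.

Things in the scene. Friction and masses are not known exactly. Their poses are not given: they have to be found in the camera images.
- loupe_center (a point): black watchmaker's loupe, a round waisted tube 38 mm in diameter and 30 mm high, standing loose on top of the pile (on the tin). Point: its centre, 15 mm above its foot; z is up along its axis.
- tin_center (a point): whitish round press-lid tin, 62 mm diameter, 20 mm high, loose, in the middle of the pile: it stands on the ink pad and carries the loupe. Point: its centre, 10 mm above its underside; z is up.
- ink_pad_center (a point): closed black rectangular stamp ink pad, 62 mm along its x, 92 mm along its y, 18 mm high, flat top, loose; it lies on the table as the bottom of the pile, its ends showing beside the tin. The lid does not open. Point: its centre, 9 mm above its underside; z is up.
- stamp_center (a point): brown rubber stamp 76 mm high, standing loose on the table apart from the pile: a rectangular foot 28 mm along its x, 52 mm along its y, 14 mm high, and an upright turned handle on the middle of it, about 20 mm thick from 14 to 37 mm above the underside and about 26 mm thick from 37 to 76 mm. Point: its centre, 38 mm above its underside; z is up.
- loupe_mat: fixed flat foam mat, black, 84 x 84 mm, 3 mm thick, lying on the table, with a bright yellow flat disc of 42 mm diameter in its middle, the place of the loupe. Origin: centre of the mat's underside (the yellow mark is centred above it, mat top 3 mm up); z is up.
- tin_mat: fixed flat foam mat, black, 92 x 92 mm, 3 mm thick, lying on the table, with a bright yellow flat disc of 66 mm diameter in its middle, the place of the tin. Origin: centre of the mat's underside (the yellow mark is centred above it, mat top 3 mm up); z is up.
- pad_mat: fixed flat foam mat, black, 92 x 120 mm, 3 mm thick, lying on the table, with a bright yellow flat rectangle of 66 x 96 mm in its middle, the place of the ink pad. Origin: centre of the mat's underside (the yellow mark is centred above it, mat top 3 mm up); z is up. The long side of the rectangle runs along its y, and the ink pad's y shall lie along it, either way round.
- vial_a_center (a point): small white sample vial with a light grey screw cap, 26 mm diameter, 52 mm high, standing loose on the table, beyond one end of the ink pad of the pile; not part of the job. Point: its centre, 26 mm above its foot; z is up along the vial.
- vial_b_center (a point): small white sample vial with a blue screw cap, 26 mm diameter, 52 mm high, standing loose on the table near the rubber stamp; not part of the job. Point: its centre, 26 mm above its foot; z is up along the vial.
- vial_c_center (a point): small white sample vial with a light grey screw cap, 26 mm diameter, 52 mm high, standing loose on the table, beyond one end of the mat with the rectangle; not part of the job. Point: its centre, 26 mm above its foot; z is up along the vial.
Mind the look-alikes: they are no part of the job. Leave any pink look-alike of the part that bears ink_pad_center alone.

How it is judged:
At the end, for the whole second after the job is handed in: Loupe, tin and ink pad upright (0.1 rad) and at rest on their own mats, centres within 12 mm of the marks' middles, ink pad within 0.2 rad of the rectangle's long side; stamp upright on the ink pad within 15 mm of its middle; vials upright within 30 mm of their starts (horizontal distance between loupe_center and loupe_mat below 0.012 m and z of loupe_center in the frame of loupe_mat between 0.014 and 0.022 m and angle between each of loupe_center, tin_center, ink_pad_center, stamp_center's own z axis and vertical below 0.1 rad and linear speed of each of loupe, tin, ink_pad, stamp below 0.02 m/s and angular speed of each of loupe, tin, ink_pad, stamp below 0.2 rad/s and horizontal distance between tin_center and tin_mat below 0.012 m and z of tin_center in the frame of tin_mat between 0.009 and 0.017 m and horizontal distance between ink_pad_center and pad_mat below 0.012 m and z of ink_pad_center in the frame of pad_mat between 0.008 and 0.016 m and angle between the y axis of ink_pad_center and the y axis of pad_mat, either way round below 0.2 rad and horizontal distance between stamp_center and ink_pad_center below 0.015 m and z of stamp_center in the frame of ink_pad_center between 0.043 and 0.051 m and distance of each of vial_a_center, vial_b_center, vial_c_center from where it was at the start of the episode below 0.03 m and angle between each of vial_a_center, vial_b_center, vial_c_center's own z axis and vertical below 0.2 rad); the robot touches nothing.
It fails at once if a sample vial is knocked over or pushed away (more than 30 mm, or tilted more than 0.5 rad) (distance of any of vial_a_center, vial_b_center, vial_c_center from where it was at the start of the episode above 0.03 m or angle between any of vial_a_center, vial_b_center, vial_c_center's own z axis and vertical above 0.5 rad).
It also fails if it takes over 144 s, if anything falls off the work surface, if the arm or the gripper's body presses on something with over 40 N, if the wrist force passes 120 N, or if a joint passes its speed limit or range.

## Robot

A 7-joint arm with a two-finger parallel gripper is mounted at the origin on a cart in front of the work surface, level with it; the furniture and walls round the work are solid. World frame = base frame: x ahead of the robot, y to its left, z up, the work surface at z = 0. Lengths are in m, angles in rad, forces in N, time in s.
With the tool pointing down it reaches from about 0.4 to 0.85 m from the base axis. Payload 10.4 kg.
Tool frame: the origin (TCP) lies at the very end of the fingers, on their centre line; the grasp point (between the pads) lies 19 mm behind it; z points along the fingers, y is the direction in which the jaws open and shut (so a half turn about z gives the same grasp; the last joint's range is limited). The gripper opens to 87 mm and grips with 3 to 60 N. Pads are 19 mm wide; open, the fingers measure 117 mm over their backs; the gripper's body (75 mm by 190 mm) begins 51 mm behind the grasp point.
Start: joints at [-1.131, 0.332, -0.065, 1.46, 0.022, 1.35, -0.088], TCP at [0.279, 0.559, 0.223] pointing down, gripper open.
Joint ranges: [-2.6, 2.6], [-0.5, 2.12], [-1.47, 1.34], [0.16, 2.42], [-1.27, 4.41], [0.06, 2.06], [-2.6, 2.6]. Speed limits (rad/s): [2.22, 2.22, 2.79, 2.79, 3.14, 3.14, 3.14].

## Interface

Orientations are given as a unit quaternion [x, y, z, w].
In Python, from bench import read_state, camera, close_job gives the robot as it stands.
- The arm moves only by the shell command python3 -m inch 'ROWS' [OPENING] [FORCE]. ROWS is JSON, a list of rows, each a list of 6 numbers: the shift along the tool's x, y, z as a fraction of full scale, then the turn, a rotation vector about the tool's x, y, z as a fraction of full scale. In form: [[tx, ty, tz, ax, ay, az], ...]. A call has 1 to 5 rows; each row shifts and turns the commanded pose from where the row before left it, along the tool's axes as they then stand; what a row does not reach is not made up. Full scale, the value 1, is 0.04 m for a shift and 120 degrees for a turn. A row lasts 1/8 s, in which the tool goes at most 62.5 mm and 10.7 degrees, less where a joint would pass 70% of its speed; a pose out of reach is approached as far as the arm can. A call with a number of a shift or a turn outside -1 to 1 is refused whole. A call with a gripper value outside its range is refused whole. OPENING is the opening, from -1 (shut) to 1 (fully open), so that 0 is half open, set as the call begins (- or left out, the last holds). The fingers move at their own pace and stop on an object; FORCE is the grip in N (left out, the last holds). Time passes only in rows, so rows that do not move let the fingers close. It gives the time, the measured TCP pose, the force and the opening at its end, in the units of the state.
- read_state(): the state, without advancing time (a new reading comes with each control period).
- camera(name): name is "scene" or "top" or "wrist"; returns a dict with "img" (400x640x3 uint8, red, green, blue), "depth" (400x640 float32, m along the optical axis (not along the pixel's ray), 0 where there is no reading), "fx", "fy", "cx", "cy" (pixels), "position" and "orientation" of the camera in the world; the wrist camera has in their place "tool_from_camera" (4x4, takes a point from camera to tool coordinates, whose origin is the TCP and whose axes are the flange's). Camera axes: x right, y down, z forward; pixel columns grow to the right and rows downward; lengths in m; the calibration is good to about 2 mm. A picture is of the moment at which its call begins: read the wrist's pose just before it.
- close_job(): hands the job in, once; it reports no verdict.
The state is a dict: "time": time; "joint_positions": joint angles; "joint_vel": joint speeds; "joint_torque": joint torques, N m; "ee_pos": TCP position; "eef_rot": TCP orientation; "ft_force": force on the tool from outside, world axes, zero at the start; "torque": the same for the moment, N m; "width": finger opening in m.
Only numpy, scipy, OpenCV 4.12 (cv2) and the standard library are available. Lean on these libraries where they do the work, as an engineer would, in place of code of your own. Each camera call takes 0.05 s, during which the arm holds its last target.

## Working session

There is one attempt and no reset: what is moved stays moved. The work goes in short steps, Python scripts to look and compute and a shell command to move; the robot and the scene stay as the last step left them, time stands still between calls to the robot, and variables do not carry over. Pictures are saved under pics/ and viewed, and the job is handed in when it is done.

```bash
ls; mkdir -p pics; python3 - <<'E'
from bench import *
import cv2
s=read_state(); print(s)
for n in ["scene","top","wrist"]:
    c=camera(n); cv2.imwrite(f"pics/{n}0.png",c["img"][:,:,::-1])
    print(n,{k:v for k,v in c.items() if k not in("img","depth")})
E
```

```text
pics
{'time': 0.0, 'joint_positions': array([-1.13060988,  0.33287154, -0.06467855,  1.46093804,  0.02161324,
        1.34990391, -0.08852099]), 'joint_vel': array([-0.00066378, -0.0016533 ,  0.00015313,  0.00070982,  0.0005143 ,
        0.00031542, -0.0001382 ]), 'joint_torque': array([ 8.76369832e-04, -6.23266697e+01,  2.52487266e-02, -3.89883327e+01,
       -6.12802966e-02,  3.97888420e-02,  1.32743426e-04]), 'ee_pos': array([0.27887507, 0.55890027, 0.22175567]), 'eef_rot': array([ 2.29342264e-01,  9.73345580e-01, -7.02175374e-04, -1.21145609e-04]), 'ft_force': array([0.30282848, 1.24034966, 0.46791002]), 'torque': array([ 0.01602868,  0.01711238, -0.04664985]), 'width': 0.08673431183155593}
scene {'fx': 413.01160704378043, 'fy': 413.01160704378043, 'cx': 314.53989356305635, 'cy': 200.8074154873191, 'position': array([-0.02522411, -0.27934196,  0.83723968]), 'orientation': array([ 0.8006792 , -0.47018915,  0.17996866, -0.32472491])}
top {'fx': 473.23924175062126, 'fy': 473.23924175062126, 'cx': 327.0963380233415, 'cy': 199.07189845799894, 'position': array([0.473384  , 0.11073814, 1.22868545]), 'orientation': array([-0.70610337,  0.70613221, -0.04084744,  0.03356814])}
wrist {'fx': 313.1910176887735, 'fy': 313.1910176887735, 'cx': 325.87779815985505, 'cy': 200.94469811651982, 'tool_from_camera': array([[ 4.09927684e-04, -9.60679253e-01, -2.77660234e-01,
         7.57625185e-02],
       [ 9.99999876e-01,  4.72658740e-04, -1.58992204e-04,
         1.36105794e-03],
       [ 2.83979048e-04, -2.77660134e-01,  9.60679327e-01,
        -1.59337966e-01],
       [ 0.00000000e+00,  0.00000000e+00,  0.00000000e+00,
         1.00000000e+00]])}
```

View pics/top0.png

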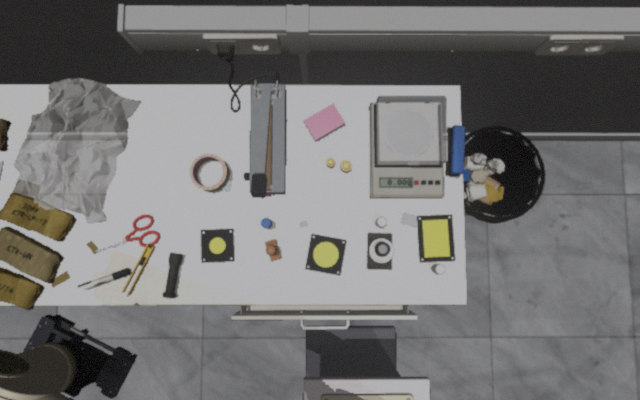

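View pics/scene0.png

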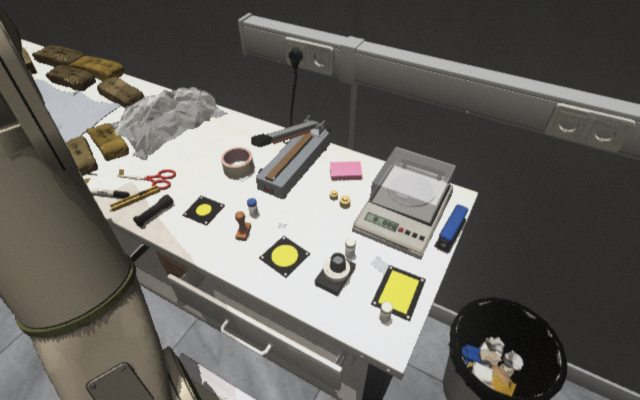

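View pics/wrist0.png

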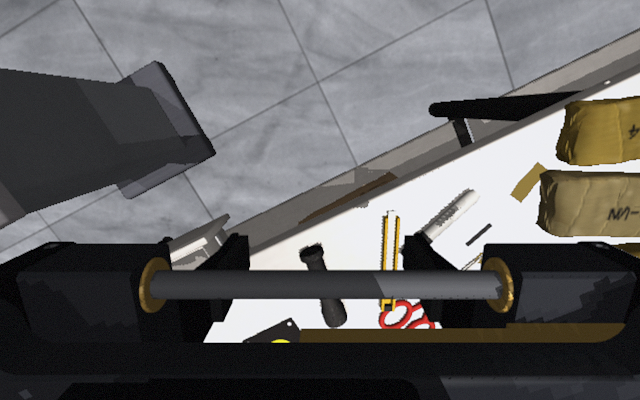

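The top view (up is +x, right is -y) shows:
- **Pile:** at (380,251), with vial a at (381,222).
- **Stamp:** at (273,250), with blue vial b at (267,223).
- **Mats:** loupe mat at (217,246), tin mat at (326,254), pad mat at (436,238). Vial c is at (439,269).
- **Look-alikes to leave alone:** pink pad at (324,122), tape roll at (209,173) (round like the tin), torch at (173,275) (black like the loupe), blue stapler at (457,150), brass weights at (331,162) and (346,166).

My choice is the black/white/black stack at (380,251). Next I measure and take a close crop.

```bash
cat > h.py <<'E'
import numpy as np, cv2
from scipy.spatial.transform import Rotation as R
from bench import read_state, camera
def pose(c,st=None):
    if "position" in c: return R.from_quat(c["orientation"]).as_matrix(), np.array(c["position"])
    T=np.array(c["tool_from_camera"]); A=R.from_quat(st["eef_rot"]).as_matrix()
    return A@T[:3,:3], A@T[:3,3]+st["ee_pos"]
def ray(c,uv,z,st=None):
    M,p=pose(c,st); uv=np.atleast_2d(uv).astype(float)
    d=np.c_[(uv[:,0]-c["cx"])/c["fx"],(uv[:,1]-c["cy"])/c["fy"],np.ones(len(uv))]@M.T
    return p+d*((z-p[2])/d[:,2])[:,None]
def cloud(c,st=None):
    M,p=pose(c,st); v,u=np.mgrid[:400,:640]; d=c["depth"]
    return np.stack([(u-c["cx"])/c["fx"]*d,(v-c["cy"])/c["fy"]*d,d],-1)@M.T+p
def crop(c,x0,y0,x1,y1,name,s=5):
    cv2.imwrite("pics/"+name,cv2.resize(c["img"][y0:y1,x0:x1,::-1],None,fx=s,fy=s,interpolation=cv2.INTER_CUBIC))
def yellow(c):
    h=cv2.cvtColor(c["img"],cv2.COLOR_RGB2HSV); m=cv2.inRange(h,(24,140,110),(36,255,255))
    cs,_=cv2.findContours(m,cv2.RETR_EXTERNAL,cv2.CHAIN_APPROX_NONE)
    return [k[:,0,:] for k in cs if cv2.contourArea(k)>100]
E
python3 - <<'E'
from h import *
for n in("top","scene"):
    c=camera(n)
    for k in yellow(c):
        w=ray(c,k,0.003)[:,:2]; r=cv2.minAreaRect((w*1000).astype(np.float32))
        print(n,k.mean(0).round(),np.round(r[0],1),np.round(r[1],1),round(r[2],1))
    P=cloud(c); 
    if n=="top":
        for nm,u,v in [("pile",380,251),("stamp",273,250),("va",381,222),("vb",267,223),("vc",439,269)]:
            q=P[v-28:v+29,u-28:u+29].reshape(-1,3); q=q[q[:,2]>0.012]
            print(nm,q.shape,q[:,2].max().round(4), [(lo,np.sum((q[:,2]>lo)&(q[:,2]<lo+.01)),q[(q[:,2]>lo)&(q[:,2]<lo+.01)][:,:2].mean(0).round(4)) for lo in np.arange(.01,.08,.01) if np.sum((q[:,2]>lo)&(q[:,2]<lo+.01))>5])
        crop(c,235,195,475,295,"topcrop.png",3.3)
    else: crop(c,220,180,440,330,"scenecrop.png",3.5)
E
```

```text
pile (936, 3) 1.2287 [(np.float64(0.01), np.int64(373), array([ 0.4666, -0.0325])), (np.float64(0.02), np.int64(37), array([ 0.4718, -0.0225])), (np.float64(0.03), np.int64(284), array([ 0.467 , -0.0364])), (np.float64(0.04), np.int64(56), array([ 0.4965, -0.0334])), (np.float64(0.05), np.int64(59), array([ 0.484 , -0.0341])), (np.float64(0.060000000000000005), np.int64(114), array([ 0.4732, -0.0398]))]
stamp (251, 3) 1.2287 [(np.float64(0.01), np.int64(82), array([0.474 , 0.2343])), (np.float64(0.04), np.int64(36), array([0.5343, 0.2507])), (np.float64(0.05), np.int64(27), array([0.5318, 0.2497])), (np.float64(0.060000000000000005), np.int64(27), array([0.4728, 0.2326])), (np.float64(0.06999999999999999), np.int64(60), array([0.4706, 0.2365]))]
va (733, 3) 1.2287 [(np.float64(0.01), np.int64(194), array([ 0.512 , -0.0341])), (np.float64(0.02), np.int64(68), array([ 0.5778, -0.05  ])), (np.float64(0.03), np.int64(245), array([ 0.5503, -0.0493])), (np.float64(0.04), np.int64(69), array([ 0.5323, -0.0391])), (np.float64(0.05), np.int64(62), array([ 0.5167, -0.0353])), (np.float64(0.060
[... 292 characters left out ...]
ay([0.5385, 0.2506])), (np.float64(0.05), np.int64(38), array([0.538 , 0.2497])), (np.float64(0.060000000000000005), np.int64(19), array([0.4775, 0.2328])), (np.float64(0.06999999999999999), np.int64(41), array([0.4735, 0.2365]))]
vc (123, 3) 1.2287 [(np.float64(0.01), np.int64(7), array([ 0.4243, -0.1713])), (np.float64(0.02), np.int64(6), array([ 0.4253, -0.1718])), (np.float64(0.03), np.int64(7), array([ 0.4243, -0.171 ])), (np.float64(0.04), np.int64(47), array([ 0.4227, -0.1806])), (np.float64(0.05), np.int64(44), array([ 0.4248, -0.1803]))]
scene [399. 291.] [ 502.7 -186.1] [96.7 66.6] 2.4
scene [284. 255.] [460.9  98.3] [64.4 62.2] 33.6
scene [203. 209.] [483.1 378.2] [42.3 38.1] 39.5
```

View pics/topcrop.png

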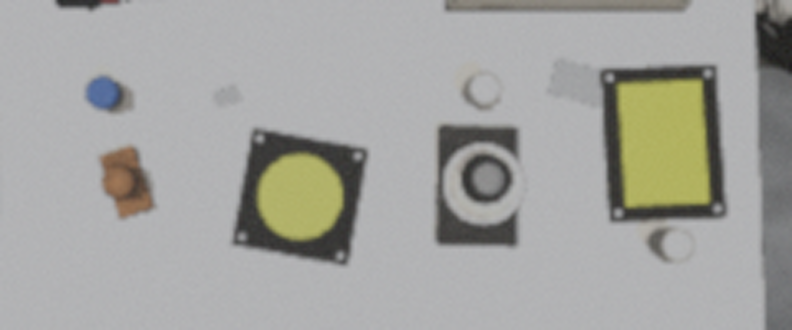

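View pics/scenecrop.png

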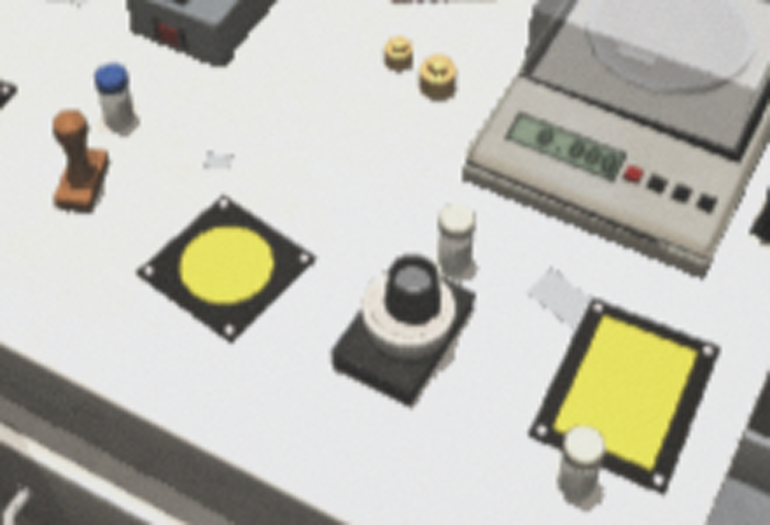

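The crops confirm the choice: the black pad, whitish tin and loupe stand upright, the pink pad is elsewhere, and the stamp is rotated about 20°. Now the precise positions.

```bash
sed -i 's/(24,140,110)/(22,90,80)/' h.py; python3 - <<'E'
from h import *
def rect(c,m,z,lab,n=1):
    cs,_=cv2.findContours(m,cv2.RETR_EXTERNAL,cv2.CHAIN_APPROX_NONE)
    for k in sorted(cs,key=cv2.contourArea)[-n:]:
        w=(ray(c,k[:,0,:],z)[:,:2]*1000).astype(np.float32); r=cv2.minAreaRect(w)
        M=cv2.moments(k); u=[M["m10"]/M["m00"],M["m01"]/M["m00"]]
        print(lab,np.round(u,1),"rect",np.round(r[0],1),np.round(r[1],1),round(r[2],1),"cen",(ray(c,u,z)[0]*1000).round(1)[:2],"circ",np.round(cv2.minEnclosingCircle(w)[0],1),round(2*cv2.minEnclosingCircle(w)[1],1))
c=camera("top"); s=camera("scene")
for nm,cc in(("top",c),("scene",s)):
    h=cv2.cvtColor(cc["img"],cv2.COLOR_RGB2HSV)
    def mask(m,x0,y0,x1,y1):
        o=np.zeros_like(m);o[y0:y1,x0:x1]=m[y0:y1,x0:x1];return o
    y=cv2.inRange(h,(22,90,80),(36,255,255))
    if nm=="top":
        for b in((200,230,235,265),(305,230,350,280),(415,215,460,265)): rect(cc,mask(y,*b),.003,"mark")
        print(h[251,370],h[251,380],h[236,372],h[210,340],h[266,372])
        dark=cv2.inRange(h,(0,0,0),(180,255,110))
        P=cloud(cc); z=P[...,2]
        rect(cc,mask(((h[...,2]<125)).astype(np.uint8)*255,362,230,398,272),.018,"pad dark")
        rect(cc,mask(((z>.03)&(z<.1)).astype(np.uint8)*255,362,232,398,272),.038,"tin+")
        rect(cc,mask(((z>.05)&(z<.1)).astype(np.uint8)*255,362,232,398,272),.068,"loupe")
        br=cv2.inRange(h,(3,70,20),(20,255,255)); rect(cc,mask(br,255,235,290,265),.014,"stamp")
        rect(cc,mask(((z>.06)&(z<.1)).astype(np.uint8)*255,255,235,290,265),.072,"stamp top")
        for n,b in(("va",(370,212,392,230)),("vb",(257,212,277,232)),("vc",(428,258,452,280))):
            rect(cc,mask(((z>.042)&(z<.1)).astype(np.uint8)*255,*b),.052,n)
    else:
        br=cv2.inRange(h,(3,100,20),(15,255,255)); rect(cc,mask(br,225,205,258,245),.0,"stamp sc")
crop(c,355,205,405,280,"pile.png",8); crop(c,250,210,300,270,"stamp.png",8)
E
```

```text
mark [217.  245.1] rect [484.  381.3] [41.4 41. ] 90.0 cen [483.6 381.2] circ [483.5 381.3] 44.4
mark [325.4 254.2] rect [460.9 102.3] [64.4 66.5] 89.9 cen [460.2 102.4] circ [460.7 102.3] 67.8
mark [435.6 238. ] rect [ 502.3 -182.7] [99.1 69.5] 2.5 cen [ 501.9 -182.7] circ [ 502.  -182.6] 116.0
[ 40   4 176] [150   2 137] [10 10 75] [110   4 181] [20 11 71]
pad dark [377.6 252. ] rect [468.8 -33.9] [61.2 90.8] 89.2 cen [465.9 -30.4] circ [468.6 -33.8] 106.4
tin+ [381.4 250.7] rect [468.6 -36.6] [60.3 59.7] 89.9 cen [469.3 -37.4] circ [469.4 -37.3] 62.2
loupe [382.9 249.1] rect [473.2 -37.6] [34.  33.2] 71.6 cen [473.1 -37.4] circ [473.3 -37.5] 35.1
stamp [272.7 249.7] rect [471.4 238. ] [48.5 28.9] 19.0 cen [471.8 236.9] circ [472.  236.6] 52.5
stamp top [270.9 250.1] rect [471.3 235. ] [23.9 23.7] 27.2 cen [471.  235.2] circ [471.  235.2] 25.2
va [381.6 221.7] rect [541.6 -36.9] [22.5 22.4] 90.0 cen [541.2 -37.1] circ [541.  -37.4] 25.1
vb [266.1 223.2] rect [537.3 249.7] [23.  24.4] 45.4 cen [537.4 250.2] circ [537.9 250.4] 25.4
vc [440.  269.2] rect [ 424.4 -180. ] [24.  24.7] 43.8 cen [ 423.8 -180. ] circ [ 424.3 -179.9] 26.4
stamp sc [242.7 232. ] rect [478.  239.2] [51.8 25.8] 19.2 cen [472.5 235.8] circ [477.5 239.5] 54.1
```

View pics/pile.png

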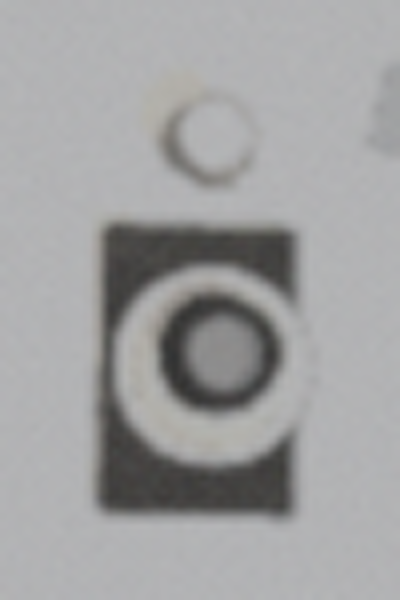

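View pics/stamp.png

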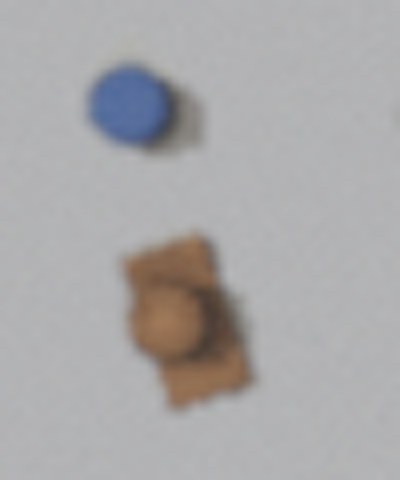

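Heights and sizes agree with the description. Next I turn the jaws to lie along world y; tool axes are then x = -X, y = +Y, z = -Z.

```bash
python3 -m inch '[[-0.5,0,0,0,0,-0.0442],[-0.5,0,0,0,0,-0.0442],[-0.5,-0.3,0,0,0,-0.0442],[-0.5,-0.6,0,0,0,-0.0442],[-0.5,-0.8,0,0,0,-0.0442]]' 1 20
```

```text
time: 0.98
ee_pos: [0.3639, 0.4646, 0.2224]
eef_rot: [-0.002, 1.0, 0.0, -0.0]
ft_force: [0.4, 0.1, -0.3]
width: 0.0872
```

```bash
python3 -m inch '[[-0.8,-0.8,0,0,0,0],[-0.8,-0.7,0,0,0,0],[-0.5,-0.5,0,0,0,0],[0,0,0,0,0,0]]' ; python3 - <<'E'
from h import *
st=read_state(); c=camera("wrist"); cv2.imwrite("pics/w1.png",c["img"][:,:,::-1])
print(st["ee_pos"])
for k in yellow(c):
    M=cv2.moments(k); u=[M["m10"]/M["m00"],M["m01"]/M["m00"]]
    w=(ray(c,k,.003,st)[:,:2]*1000).astype(np.float32)
    print(np.round(u),(ray(c,u,.003,st)[0]*1000).round(1),cv2.minEnclosingCircle(w))
E
```

```text
time: 1.48
ee_pos: [0.4498, 0.3828, 0.2226]
eef_rot: [0.002, 1.0, -0.0, 0.0]
ft_force: [0.0, 0.3, -0.1]
width: 0.0867
[0.44975512 0.38282567 0.22259694]
[578. 199.] [483.4 700.9   3. ] ((482.93719482421875, 700.878662109375), 14.892815589904785)
[325. 202.] [485.  382.8   3. ] ((485.0491027832031, 382.8880615234375), 21.638410568237305)
[101. 184.] [461.4 105.1   3. ] ((462.26556396484375, 104.99219512939453), 33.68434143066406)
[501. 150.] [421.2 594.8   3. ] ((429.99005126953125, 591.4530029296875), 68.20735931396484)
[483. 159.] [431.9 574.1   3. ] ((423.3494873046875, 577.2282104492188), 68.39083099365234)
```

View pics/w1.png

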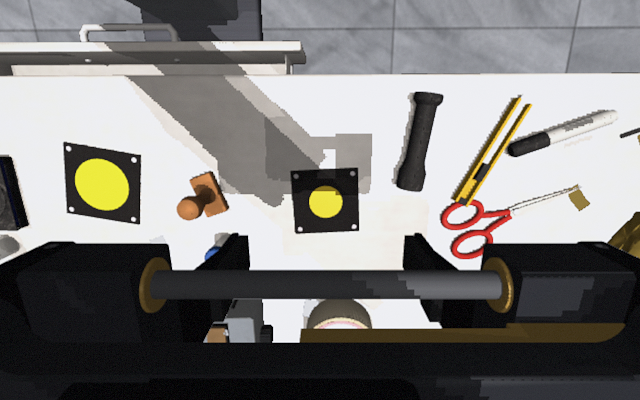

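The wrist view shows the loupe mark centred at (325,202), which gives (485,383). That agrees with the top view within 2 mm. On to the pile.

```bash
python3 -m inch '[[0,-0.9,0,0,0,0],[0,-0.9,0,0,0,0],[0,-0.9,0,0,0,0],[0,-0.9,0,0,0,0],[0,-0.9,0,0,0,0]]' ;python3 -m inch '[[0,-0.9,0,0,0,0],[0,-0.9,0,0,0,0],[0,-0.9,0,0,0,0],[0,-0.9,0,0,0,0],[0,-0.9,0,0,0,0]]' ; python3 -m inch '[[0.25,-0.9,0,0,0,0],[0.25,-0.4,0,0,0,0],[0,0,0,0,0,0]]'; python3 - <<'E'
from h import *
st=read_state(); c=camera("wrist"); cv2.imwrite("pics/w2.png",c["img"][:,:,::-1])
print(st["ee_pos"],st["eef_rot"])
for k in yellow(c):
    M=cv2.moments(k); u=[M["m10"]/M["m00"],M["m01"]/M["m00"]]
    w=(ray(c,k,.003,st)[:,:2]*1000).astype(np.float32)
    print(np.round(u),(ray(c,u,.003,st)[0]*1000).round(1),cv2.minAreaRect(w))
P=cloud(c,st); z=P[...,2]
for lo,hi in((.055,.08),(.03,.045),(.01,.025)):
    m=(z>lo)&(z<hi)&(abs(P[...,0]-.468)<.07)&(abs(P[...,1]+.036)<.06)&(np.arange(400)[:,None]<240)
    cs,_=cv2.findContours(m.astype(np.uint8),cv2.RETR_EXTERNAL,cv2.CHAIN_APPROX_NONE)
    k=max(cs,key=cv2.contourArea)[:,0]; Q=ray(c,k,{.055:.068,.03:.038,.01:.018}[lo],st)[:,:2]*1000
    print(lo,k.min(0),k.max(0),cv2.minAreaRect(Q.astype(np.float32)),cv2.minEnclosingCircle(Q.astype(np.float32)))
E
```

```text
time: 2.15
ee_pos: [0.447, 0.2053, 0.2227]
eef_rot: [-0.001, 1.0, 0.0, 0.0]
ft_force: [1.0, 0.1, -0.6]
width: 0.087
time: 2.78
ee_pos: [0.4475, 0.0253, 0.2227]
eef_rot: [-0.001, 1.0, 0.0, 0.0]
ft_force: [1.4, 0.8, 0.1]
width: 0.0871
time: 3.15
ee_pos: [0.4274, -0.0264, 0.2228]
eef_rot: [0.0, 1.0, 0.0, 0.0]
ft_force: [0.1, 1.2, 0.5]
width: 0.0868
[ 0.42742239 -0.02644474  0.22275114] [5.55229886e-05 9.99999889e-01 3.72142502e-04 2.83410317e-04]
[633. 220.] [487.2 369.1   3. ] ((487.6387023925781, 367.55810546875), (41.160213470458984, 17.361312866210938), 15.558488845825195)
[203. 226.] [ 495.2 -184.1    3. ] ((503.25823974609375, -180.8513946533203), (97.16468811035156, 67.53289794921875), 2.436530113220215)
[427. 200.] [460.9 102.6   3. ] ((461.3585205078125, 102.63919067382812), (65.51329803466797, 66.73666381835938), 0.00904367957264185)
0.055 [300 212] [329 239] ((470.5518493652344, -37.55323028564453), (30.72551155090332, 31.169910430908203), 0.007757340557873249) ((472.51104736328125, -37.635440826416016), 17.570077896118164)
0.03 [290 190] [342 239] ((467.85601806640625, -36.15300369262695), (61.215946197509766, 58.343048095703125), 82.63032531738281) ((469.681396484375, -36.396202087402344), 31.14390754699707)
0.01 [294 173] [345 239] ((464.9242248535156, -33.77891159057617), (60.592952728271484, 84.0047836303711), 88.44245910644531) ((465.21087646484375, -34.00133514404297), 50.994327545166016)
```

View pics/w2.png

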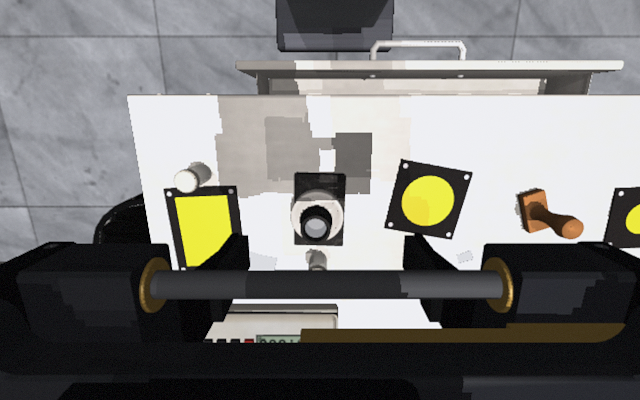

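The wrist view agrees with the others: loupe (472.8,-37.6), tin (469.7,-36.4), pad mat (502.5,-182.5), tin mat (461,102.6). Now I grasp the loupe.

```bash
python3 -m inch '[[-0.6,-0.15,0.6,0,0,0],[-0.54,-0.13,0.8,0,0,0],[0,0,0.9,0,0,0],[0,0,0.8,0,0,0],[0,0,0.5,0,0,0]]' 1 12; python3 -m inch '[[0,0,0.5,0,0,0],[0,0,0.38,0,0,0],[0,0,0,0,0,0]]'
```

```text
time: 3.82
ee_pos: [0.4731, -0.036, 0.0767]
eef_rot: [-0.001, 1.0, 0.0, -0.001]
ft_force: [-0.1, 0.6, 0.3]
width: 0.087
time: 4.2
ee_pos: [0.4729, -0.0372, 0.0424]
eef_rot: [-0.001, 1.0, -0.0, -0.001]
ft_force: [-0.7, -1.0, 0.0]
width: 0.0869
```

```bash
python3 -m inch '[[0,0,0,0,0,0],[0,0,0,0,0,0],[0,0,0,0,0,0],[0,0,0,0,0,0],[0,0,0,0,0,0]]' -1 12
```

```text
time: 4.82
ee_pos: [0.4734, -0.0381, 0.0434]
eef_rot: [-0.0, 1.0, 0.0, 0.0]
ft_force: [-0.7, -0.4, 0.9]
width: 0.045
```

```bash
python3 -m inch '[[0,0,0,0,0,0],[0,0,0,0,0,0],[0,0,0,0,0,0]]' -1 12; python3 -m inch '[[0,0,-0.3,0,0,0],[0,0,-0.6,0,0,0],[0,0,-0.9,0,0,0],[0,0,-0.6,0,0,0],[0,0,0,0,0,0]]'
```

```text
time: 5.2
ee_pos: [0.4734, -0.0381, 0.0433]
eef_rot: [-0.0, 1.0, 0.0, 0.0]
ft_force: [-0.9, 0.5, 0.1]
width: 0.0355
time: 5.82
ee_pos: [0.4746, -0.0381, 0.1416]
eef_rot: [0.0, 1.0, 0.0, 0.002]
ft_force: [-1.1, -0.4, -0.2]
width: 0.0356
```

```bash
python3 - <<'E'
from h import *
st=read_state(); print(st["width"]); c=camera("scene"); crop(c,250,160,450,330,"s2.png",3.5)
E
```

```text
0.035647416234091525
```

View pics/s2.png

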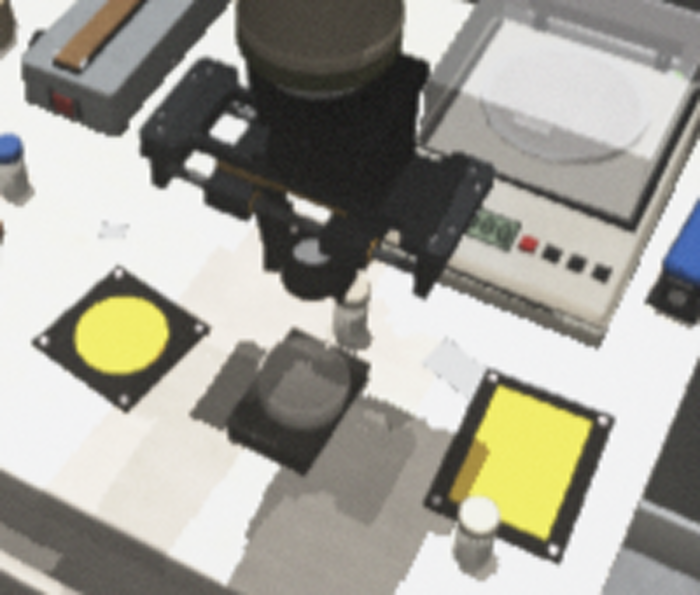

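The loupe is held upright, with its foot about 5 mm below the TCP. I carry it to its mat.

```bash
python3 -m inch '[[0,0.5,0,0,0,0],[0,0.9,0,0,0,0],[0,0.9,0,0,0,0],[0,0.9,0,0,0,0],[0,0.9,0,0,0,0]]' ;python3 -m inch '[[0,0.9,0,0,0,0],[0,0.9,0,0,0,0],[0,0.9,0,0,0,0],[0,0.9,0,0,0,0],[0,0.9,0,0,0,0]]' ; python3 -m inch '[[-0.15,0.9,0,0,0,0],[-0.1,0.6,0,0,0,0],[0,0.3,0,0,0,0],[0,0,0,0,0,0]]'
```

```text
time: 6.5
ee_pos: [0.4726, 0.1268, 0.1383]
eef_rot: [-0.0, 1.0, -0.0, -0.001]
ft_force: [0.6, -0.2, -0.5]
width: 0.0356
time: 7.12
ee_pos: [0.4727, 0.3066, 0.1381]
eef_rot: [0.0, 1.0, -0.001, -0.001]
ft_force: [0.4, -0.2, -0.6]
width: 0.0359
time: 7.62
ee_pos: [0.4827, 0.3779, 0.1385]
eef_rot: [-0.0, 1.0, -0.0, -0.001]
ft_force: [0.3, 0.6, 0.0]
width: 0.0357
```

```bash
python3 -m inch '[[-0.05,0.1,0.6,0,0,0],[0,0,0.8,0,0,0],[0,0,0.8,0,0,0],[0,0,0.5,0,0,0],[0,0,0.2,0,0,0]]'; python3 -m inch '[[0,0,0,0,0,0]]'
```

```text
time: 8.25
ee_pos: [0.4852, 0.3809, 0.0225]
eef_rot: [0.0, 1.0, -0.001, -0.0]
ft_force: [0.1, 0.3, 0.1]
width: 0.0358
time: 8.38
ee_pos: [0.4855, 0.3818, 0.0237]
eef_rot: [0.0, 1.0, 0.0, 0.0]
ft_force: [0.4, 0.1, 0.3]
width: 0.0358
```

```bash
python3 -m inch '[[0,0,0.2,0,0,0],[0,0,0.1,0,0,0],[0,0,0.04,0,0,0],[0,0,0,0,0,0]]'
```

```text
time: 8.88
ee_pos: [0.4853, 0.382, 0.0098]
eef_rot: [-0.0, 1.0, 0.0, 0.0]
ft_force: [-0.4, 0.2, -0.1]
width: 0.0357
```

```bash
python3 -m inch '[[0,0,0.04,0,0,0],[0,0,0,0,0,0],[0,0,0,0,0,0]]'
```

```text
time: 9.25
ee_pos: [0.4855, 0.3821, 0.0084]
eef_rot: [-0.0, 1.0, 0.0, 0.0]
ft_force: [-0.8, 0.8, 1.1]
width: 0.0355
```

```bash
python3 -m inch '[[0,0,0,0,0,0],[0,0,0,0,0,0],[0,0,0,0,0,0],[0,0,0,0,0,0]]' 0.4; python3 -m inch '[[0,0,-0.3,0,0,0],[0,0,-0.8,0,0,0],[0,0,-0.9,0,0,0],[0,0,-0.9,0,0,0],[0,0,-0.6,0,0,0]]' 1; python3 - <<'E'
from h import *
st=read_state(); c=camera("wrist"); cv2.imwrite("pics/w3.png",c["img"][:,:,::-1]); print(st["ee_pos"],st["width"])
P=cloud(c,st); z=P[...,2]; m=(z>.025)&(z<.05)&(abs(P[...,0]-.485)<.04)&(abs(P[...,1]-.382)<.04)
q=P[m]; print(len(q),q[:,2].max(),q.mean(0),q.min(0),q.max(0))
E
```

```text
time: 9.75
ee_pos: [0.4853, 0.3819, 0.0081]
eef_rot: [-0.0, 1.0, -0.0, -0.0]
ft_force: [0.6, 0.5, -0.2]
width: 0.0595
time: 10.38
ee_pos: [0.4858, 0.3823, 0.1512]
eef_rot: [0.0, 1.0, 0.001, 0.001]
ft_force: [0.6, 0.5, -0.1]
width: 0.0865
[0.48584919 0.38229876 0.151171  ] 0.0864957770045701
603 0.03230407978698441 [0.48783257 0.38269602 0.02893925] [0.47128489 0.36687369 0.02502688] [0.50421104 0.3985667  0.03230408]
```

View pics/w3.png

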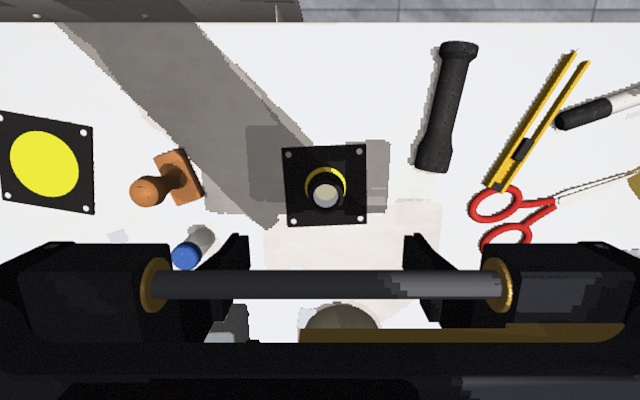

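The loupe stands on its mark: its rim is at (326,193) and the top reads z = 32 mm. Now the tin.

```bash
python3 -m inch '[[0,-0.5,0,0,0,0],[0.2,-0.9,0,0,0,0],[0.2,-0.9,0,0,0,0],[0,-0.9,0,0,0,0],[0,-0.9,0,0,0,0]]' ;python3 -m inch '[[0,-0.9,0,0,0,0],[0,-0.9,0,0,0,0],[0,-0.9,0,0,0,0],[0,-0.9,0,0,0,0],[0,-0.9,0,0,0,0]]' ; python3 -m inch '[[0,-0.9,0,0,0,0],[0,-0.66,0,0,0,0],[0,-0.3,0,0,0,0],[0,0,0,0,0,0]]'
python3 - <<'E'
from h import *
c=camera("top"); h=cv2.cvtColor(c["img"],cv2.COLOR_RGB2HSV)
st=read_state(); c=camera("wrist"); cv2.imwrite("pics/w4.png",c["img"][:,:,::-1]); print(st["ee_pos"])
P=cloud(c,st); z=P[...,2]; m=(z>.03)&(z<.045)&(abs(P[...,0]-.47)<.045)&(abs(P[...,1]+.036)<.05)
q=P[m]; print(len(q),q.min(0),q.max(0)); print(cv2.minEnclosingCircle((q[:,:2]*1000).astype(np.float32)))
E
```

```text
time: 11.05
ee_pos: [0.4685, 0.215, 0.1473]
eef_rot: [0.0, 1.0, -0.0, -0.001]
ft_force: [-0.1, 0.5, -0.4]
width: 0.087
time: 11.68
ee_pos: [0.468, 0.0355, 0.1472]
eef_rot: [0.0, 1.0, -0.0, -0.001]
ft_force: [0.8, -0.5, -0.4]
width: 0.087
time: 12.18
ee_pos: [0.4688, -0.037, 0.1477]
eef_rot: [0.001, 1.0, 0.0, -0.0]
ft_force: [0.7, 0.8, -0.5]
width: 0.087
[ 0.46897085 -0.03605499  0.14781694]
3601 [ 0.44068537 -0.06763031  0.03000994] [ 0.50331814 -0.00573567  0.03727875]
((471.9877014160156, -36.42372131347656), 31.40825843811035)
```

View pics/w4.png

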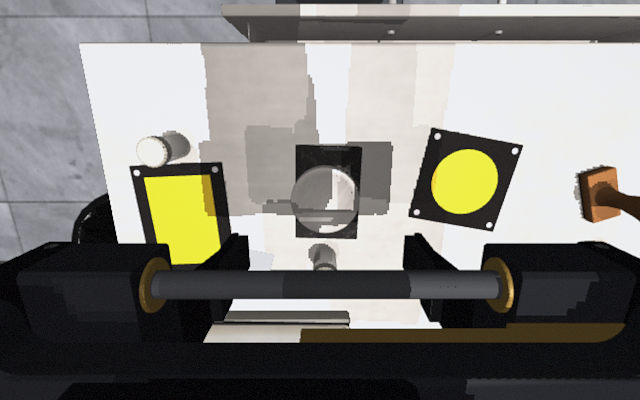

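```bash
python3 -m inch '[[-0.04,0,0.5,0,0,0],[0,0,0.8,0,0,0],[0,0,0.8,0,0,0],[0,0,0.5,0,0,0],[0,0,0.3,0,0,0]]' 1 15; python3 -m inch '[[0,0,0.14,0,0,0],[0,0,0.1,0,0,0],[0,0,0,0,0,0]]'
```

```text
time: 12.9
ee_pos: [0.4705, -0.0354, 0.0311]
eef_rot: [-0.001, 1.0, 0.0, -0.001]
ft_force: [0.8, 0.3, 0.0]
width: 0.087
time: 13.28
ee_pos: [0.4711, -0.0364, 0.0228]
eef_rot: [-0.0, 1.0, 0.0, 0.0]
ft_force: [-0.7, -0.8, 0.2]
width: 0.0866
```

```bash
python3 -m inch '[[0,0,0,0,0,0],[0,0,0,0,0,0],[0,0,0,0,0,0],[0,0,0,0,0,0],[0,0,0,0,0,0]]' -1 15;python3 -m inch '[[0,0,0,0,0,0]]';  python3 -m inch '[[0,0,-0.2,0,0,0],[0,0,-0.5,0,0,0],[0,0,-0.8,0,0,0],[0,0,-0.4,0,0,0],[0,0,0,0,0,0]]'
python3 - <<'E'
from h import *
c=camera("scene"); crop(c,250,160,450,330,"s3.png",3.5)
E
```

```text
time: 13.9
ee_pos: [0.471, -0.0365, 0.0226]
eef_rot: [-0.0, 1.0, 0.0, 0.0]
ft_force: [-0.7, -0.3, 1.8]
width: 0.0598
time: 14.02
ee_pos: [0.471, -0.0365, 0.0226]
eef_rot: [-0.0, 1.0, 0.0, 0.0]
ft_force: [-1.4, -0.5, 2.7]
width: 0.0601
time: 14.65
ee_pos: [0.4716, -0.0363, 0.0993]
eef_rot: [-0.0, 1.0, 0.0, 0.001]
ft_force: [0.5, -0.2, -1.1]
width: 0.06
```

View pics/s3.png

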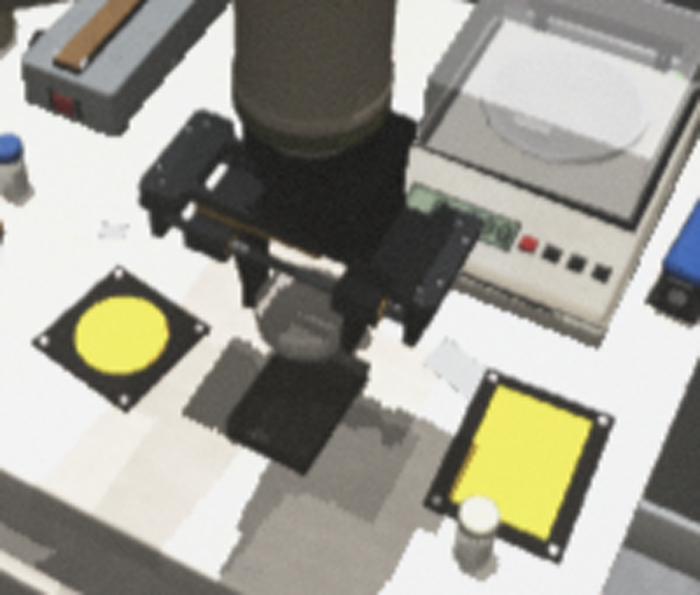

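The tin is held. I move it to its mat.

```bash
python3 -m inch '[[0.1,0.6,0,0,0,0],[0.16,0.9,0,0,0,0],[0,0.9,0,0,0,0],[0,0.7,0,0,0,0],[0,0.36,0,0,0,0]]'; python3 -m inch '[[0,0,0.4,0,0,0],[0,0,0.7,0,0,0],[0,0,0.5,0,0,0],[0,0,0.25,0,0,0],[0,0,0,0,0,0]]'
```

```text
time: 15.32
ee_pos: [0.4597, 0.1031, 0.0973]
eef_rot: [-0.001, 1.0, -0.0, -0.001]
ft_force: [0.2, -0.9, -0.1]
width: 0.0597
time: 15.95
ee_pos: [0.46, 0.1009, 0.0237]
eef_rot: [0.0, 1.0, -0.0, -0.001]
ft_force: [-1.1, 0.9, -0.1]
width: 0.0599
```

```bash
python3 -m inch '[[-0.02,0.03,0.2,0,0,0],[0,0,0.1,0,0,0],[0,0,0.06,0,0,0],[0,0,0,0,0,0]]';python3 -m inch '[[0,0,0.04,0,0,0],[0,0,0,0,0,0],[0,0,0,0,0,0]]'
```

```text
time: 16.45
ee_pos: [0.4613, 0.1031, 0.0101]
eef_rot: [-0.0, 1.0, 0.0, -0.0]
ft_force: [-1.2, -0.3, 0.5]
width: 0.0599
time: 16.82
ee_pos: [0.4614, 0.1032, 0.0086]
eef_rot: [-0.0, 1.0, 0.0, 0.0]
ft_force: [0.6, 0.3, -0.5]
width: 0.0598
```

```bash
python3 -m inch '[[0,0,0.025,0,0,0],[0,0,0,0,0,0]]'; python3 -m inch '[[0,0,0,0,0,0],[0,0,0,0,0,0],[0,0,0,0,0,0]]' 0.9; python3 -m inch '[[0,0,-0.3,0,0,0],[0,0,-0.8,0,0,0],[0,0,-0.9,0,0,0],[0,0,-0.9,0,0,0],[0,0,-0.6,0,0,0]]' 1; python3 - <<'E'
from h import *
st=read_state(); c=camera("wrist"); cv2.imwrite("pics/w5.png",c["img"][:,:,::-1]); print(st["ee_pos"],st["width"])
P=cloud(c,st); z=P[...,2]; m=(z>.015)&(z<.05)&(abs(P[...,0]-.461)<.05)&(abs(P[...,1]-.102)<.05)
q=P[m]; print(len(q),q.min(0),q.max(0)); print(cv2.minEnclosingCircle((q[:,:2]*1000).astype(np.float32)))
m=(z>.01)&(z<.025)&(abs(P[...,0]-.468)<.07)&(abs(P[...,1]+.034)<.06)
q=P[m]; print(len(q),q.min(0),q.max(0),cv2.minAreaRect((q[:,:2]*1000).astype(np.float32)))
E
```

```text
time: 17.08
ee_pos: [0.4613, 0.1031, 0.0075]
eef_rot: [-0.0, 1.0, 0.0, -0.0]
ft_force: [-1.1, 0.3, -0.5]
width: 0.0598
time: 17.45
ee_pos: [0.4614, 0.1032, 0.0076]
eef_rot: [-0.0, 1.0, 0.0, 0.0]
ft_force: [-0.2, 1.1, -0.5]
width: 0.0797
time: 18.08
ee_pos: [0.4619, 0.1032, 0.1502]
eef_rot: [0.0, 1.0, 0.001, 0.001]
ft_force: [0.1, 0.2, -0.8]
width: 0.087
[0.46190164 0.10319921 0.15020236] 0.08702157725288309
3224 [0.43093564 0.07351075 0.0150247 ] [0.49291202 0.13518779 0.02162289]
((462.057861328125, 104.10000610351562), 31.231531143188477)
5906 [ 0.42371411 -0.06610407  0.01011044] [ 0.53795045 -0.00170858  0.02482085] ((481.0081787109375, -34.72831726074219), (62.79445266723633, 113.19355773925781), 87.90826416015625)
```

View pics/w5.png

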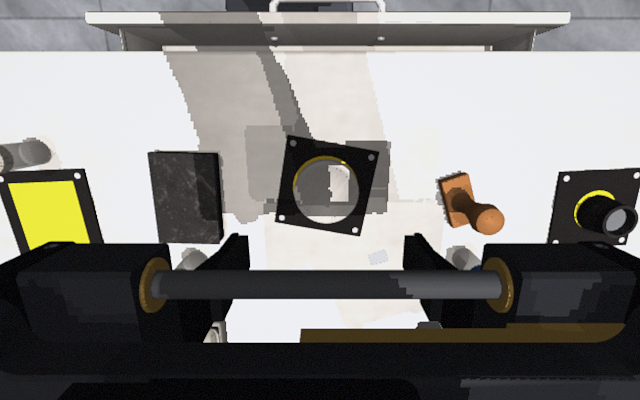

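The tin is on its disc at (325,188), 1–2 mm off centre. Now the ink pad, gripped across its 62 mm side.

```bash
python3 -m inch '[[-0.1,-0.6,0,0,0,0],[-0.09,-0.9,0.2,0,0,0],[0,-0.9,0.4,0,0,0],[0,-0.7,0.4,0,0,0],[0,-0.33,0.4,0,0,0]]' 1 30; python3 -m inch '[[0,0,0.5,0,0,0],[0,0,0.7,0,0,0],[0,0,0.5,0,0,0],[0,0,0,0,0,0]]'
```

```text
time: 18.75
ee_pos: [0.4689, -0.0358, 0.0916]
eef_rot: [0.001, 1.0, 0.0, 0.0]
ft_force: [-1.0, -0.3, -0.0]
width: 0.087
time: 19.25
ee_pos: [0.4679, -0.0342, 0.0229]
eef_rot: [0.0, 1.0, -0.0, -0.001]
ft_force: [-0.1, -0.3, 0.6]
width: 0.087
```

```bash
python3 -m inch '[[-0.03,0,0.25,0,0,0],[0,0,0.15,0,0,0],[0,0,0.06,0,0,0],[0,0,0,0,0,0]]';python3 -m inch '[[0,0,0,0,0,0],[0,0,0,0,0,0],[0,0,0,0,0,0],[0,0,0,0,0,0],[0,0,0,0,0,0]]' -1 30
```

```text
time: 19.75
ee_pos: [0.4702, -0.0341, 0.0051]
eef_rot: [-0.0, 1.0, 0.0, -0.0]
ft_force: [0.7, -0.9, -0.6]
width: 0.0869
time: 20.38
ee_pos: [0.4702, -0.0341, 0.0052]
eef_rot: [-0.0, 1.0, 0.0, 0.0]
ft_force: [0.9, -0.6, 1.5]
width: 0.0612
```

```bash
python3 -m inch '[[0,0,0,0,0,0],[0,0,-0.2,0,0,0],[0,0,-0.5,0,0,0],[0,0,-0.8,0,0,0],[0,0,-0.5,0,0,0]]'; python3 -m inch '[[0,0,0,0,0,0]]'
python3 - <<'E'
from h import *
c=camera("scene"); crop(c,250,160,450,330,"s4.png",3.5)
E
```

```text
time: 21.0
ee_pos: [0.4706, -0.034, 0.0869]
eef_rot: [0.0, 1.0, 0.0, 0.001]
ft_force: [0.7, 0.2, -0.6]
width: 0.0617
time: 21.12
ee_pos: [0.4712, -0.0339, 0.0867]
eef_rot: [-0.0, 1.0, 0.0, 0.002]
ft_force: [-0.1, -0.6, -1.2]
width: 0.0614
```

View pics/s4.png

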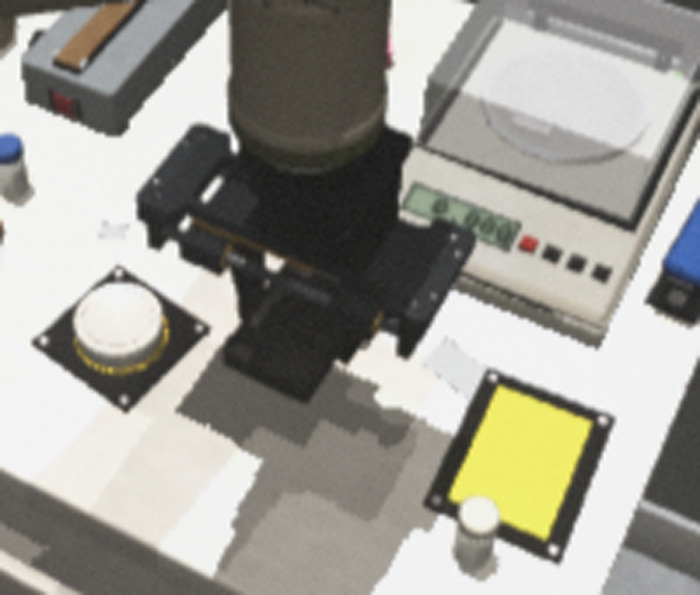

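The pad is held level. I carry it to its mat, with a 2.5° turn.

```bash
python3 -m inch '[[-0.15,-0.6,0,0,0,0],[-0.2,-0.9,0,0,0,0],[-0.2,-0.9,0,0,0,0],[-0.2,-0.8,0,0,0,0],[-0.05,-0.5,0,0,0,0]]'; python3 -m inch '[[0,0,0,0,0,-0.021],[0,0,0.3,0,0,0],[0,0,0.3,0,0,0],[0,0,0,0,0,0],[0,0,0,0,0,0]]'
python3 - <<'E'
from h import *
st=read_state(); print(st["ee_pos"],R.from_quat(st["eef_rot"]).as_matrix()[:,1])
c=camera("wrist"); cv2.imwrite("pics/w6.png",c["img"][:,:,::-1])
for k in yellow(c):
    print(cv2.minAreaRect((ray(c,k,.003,st)[:,:2]*1000).astype(np.float32)))
E
```

```text
time: 21.8
ee_pos: [0.5015, -0.1837, 0.0838]
eef_rot: [0.001, 1.0, -0.0, -0.001]
ft_force: [0.5, 0.7, -1.2]
width: 0.0611
time: 22.42
ee_pos: [0.5021, -0.1819, 0.061]
eef_rot: [-0.022, 1.0, 0.0, -0.0]
ft_force: [-0.2, 0.1, 0.3]
width: 0.0612
[ 0.5021418  -0.18194498  0.06101268] [-4.40097759e-02  9.99031099e-01  5.61665118e-05]
((498.9230041503906, -286.1593322753906), (16.418628692626953, 19.459049224853516), 5.414966106414795)
((461.92803955078125, -183.53567504882812), (11.922125816345215, 65.61681365966797), 2.5481903553009033)
```

View pics/w6.png

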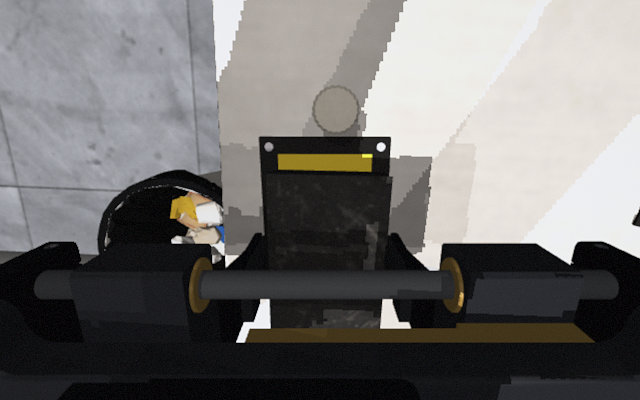

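```bash
python3 -m inch '[[0,0,0.4,0,0,0],[0,0,0.4,0,0,0],[0,0,0.25,0,0,0],[0,0,0.1,0,0,0],[0,0,0,0,0,0]]'; python3 -m inch '[[0,0,0,0,0,0]]'
```

```text
time: 23.1
ee_pos: [0.5021, -0.1821, 0.0149]
eef_rot: [-0.022, 1.0, 0.0, -0.0]
ft_force: [-0.1, -0.5, -0.5]
width: 0.0608
time: 23.22
ee_pos: [0.5025, -0.1822, 0.0155]
eef_rot: [-0.022, 1.0, -0.0, 0.0]
ft_force: [-0.1, -0.4, -1.3]
width: 0.0609
```

```bash
python3 -m inch '[[0,0,0.1,0,0,0],[0,0,0.05,0,0,0],[0,0,0,0,0,0]]';python3 -m inch '[[0,0,0.03,0,0,0],[0,0,0,0,0,0]]'
```

```text
time: 23.6
ee_pos: [0.502, -0.182, 0.009]
eef_rot: [-0.022, 1.0, 0.0, -0.0]
ft_force: [0.2, -0.3, -0.6]
width: 0.0613
time: 23.85
ee_pos: [0.5023, -0.1821, 0.0082]
eef_rot: [-0.022, 1.0, 0.0, 0.0]
ft_force: [-2.0, 0.5, 4.8]
width: 0.0611
```

Contact at 4.8 N: the pad is down. I release it and look.

```bash
python3 -m inch '[[0,0,0,0,0,0],[0,0,0,0,0,0],[0,0,0,0,0,0]]' 0.9; python3 -m inch '[[0,0,-0.3,0,0,0],[0,0,-0.8,0,0,0],[0,0,-0.9,0,0,0],[0,0,-0.9,0,0,0],[0,0,-0.6,0,0,0]]' 1; python3 - <<'E'
from h import *
st=read_state(); c=camera("wrist"); cv2.imwrite("pics/w7.png",c["img"][:,:,::-1]); print(st["ee_pos"],st["width"])
P=cloud(c,st); z=P[...,2]; m=(z>.014)&(z<.03)&(abs(P[...,0]-.5025)<.058)&(abs(P[...,1]+.182)<.06)
q=P[m]; print(len(q),q.min(0),q.max(0)); print(cv2.minAreaRect((q[:,:2]*1000).astype(np.float32)))
for k in yellow(c):
    print(cv2.minAreaRect((ray(c,k,.003,st)[:,:2]*1000).astype(np.float32)))
E
```

```text
time: 24.22
ee_pos: [0.5021, -0.1821, 0.0078]
eef_rot: [-0.022, 1.0, 0.0, -0.0]
ft_force: [0.6, 0.1, 0.4]
width: 0.0799
time: 24.85
ee_pos: [0.5027, -0.1824, 0.1506]
eef_rot: [-0.022, 1.0, -0.0, 0.001]
ft_force: [0.0, -0.0, -0.2]
width: 0.087
[ 0.50265351 -0.18243581  0.15056577] 0.08696604336823756
5970 [ 0.4561257  -0.21292349  0.01413918] [ 0.54921812 -0.14938278  0.02117572]
((502.755859375, -181.18374633789062), (92.57905578613281, 62.18307113647461), 1.0689183473587036)
((518.2379150390625, -313.05377197265625), (21.103816986083984, 24.971742630004883), 2.5349180698394775)
((484.8127746582031, -183.0115203857422), (57.21185302734375, 65.50840759277344), 2.5265326499938965)
((460.64288330078125, 87.58592224121094), (39.354007720947266, 66.1505126953125), 83.64727783203125)
```

View pics/w7.png

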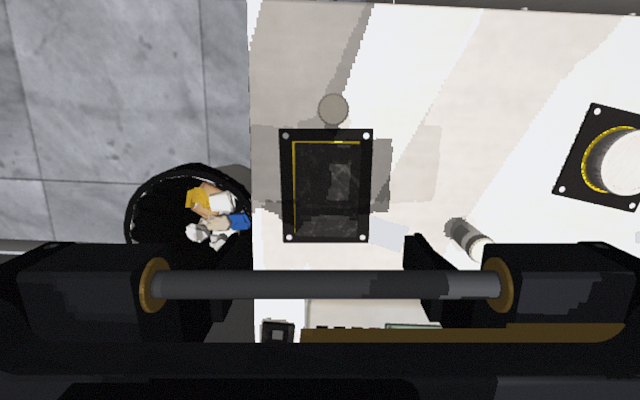

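The pad sits on the mark, about 1.5 mm off and 1.5° out. Now the stamp.

```bash
python3 -m inch '[[0,0.5,0,0,0,0],[0.1,0.9,0,0,0,0],[0.1,0.9,0,0,0,0],[0.13,0.9,0,0,0,0],[0,0.9,0,0,0,0]]' ;python3 -m inch '[[0,0.9,0,0,0,0],[0,0.9,0,0,0,0],[0,0.9,0,0,0,0],[0,0.9,0,0,0,0],[0,0.9,0,0,0,0]]' ; python3 -m inch '[[0,0.9,0,0,0,0],[0,0.7,0,0,0,0],[0,0.3,0,0,0,0],[0,0,0,0,0,0]]' 0.5
python3 - <<'E'
from h import *
st=read_state(); c=camera("wrist"); cv2.imwrite("pics/w8.png",c["img"][:,:,::-1]); print(st["ee_pos"],st["eef_rot"],st["width"])
P=cloud(c,st); z=P[...,2]
for lo,hi in((.07,.08),(.04,.08),(.008,.016)):
    m=(z>lo)&(z<hi)&(abs(P[...,0]-.471)<.04)&(abs(P[...,1]-.236)<.05)
    q=P[m]; print(len(q),q.min(0),q.max(0)); print(cv2.minEnclosingCircle((q[:,:2]*1000).astype(np.float32)))
E
```

```text
time: 25.52
ee_pos: [0.4814, -0.0179, 0.1485]
eef_rot: [-0.022, 1.0, 0.0, 0.0]
ft_force: [1.2, 0.3, 0.8]
width: 0.0869
time: 26.15
ee_pos: [0.4738, 0.162, 0.1485]
eef_rot: [-0.022, 1.0, 0.0, 0.0]
ft_force: [0.7, 1.1, 0.4]
width: 0.087
time: 26.65
ee_pos: [0.4705, 0.2368, 0.148]
eef_rot: [-0.022, 1.0, -0.0, 0.0]
ft_force: [-0.7, -1.0, 0.4]
width: 0.0657
[0.47048228 0.23684123 0.14804242] [-2.23228287e-02  9.99750807e-01 -1.13437768e-04  5.02684881e-05] 0.06570400597510948
497 [0.46285185 0.22681735 0.07001477] [0.48407313 0.24909937 0.07486419]
((473.372802734375, 237.97213745117188), 11.263947486877441)
791 [0.46097582 0.22544704 0.04293525] [0.48451476 0.25043292 0.07486419]
((472.5707702636719, 237.89463806152344), 12.652467727661133)
777 [0.44528986 0.21689681 0.00801177] [0.49525834 0.25783472 0.01593535]
((473.1758728027344, 237.56210327148438), 28.16854476928711)
```

View pics/w8.png

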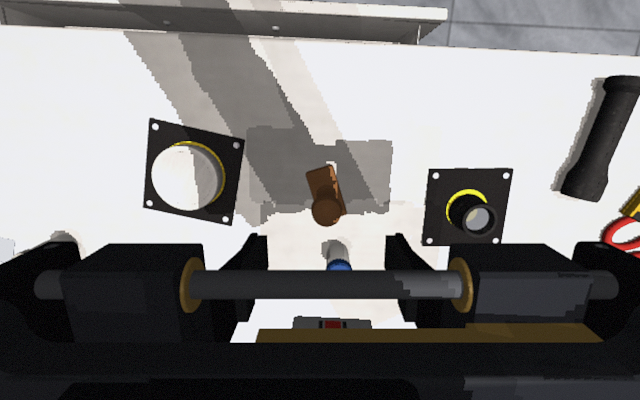

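```bash
python3 -m inch '[[-0.04,0.02,0.5,0,0,0],[0,0,0.7,0,0,0],[0,0,0.7,0,0,0],[0,0,0.5,0,0,0],[0,0,0.27,0,0,0]]' 0.5 15; python3 -m inch '[[0,0,0,0,0,0],[0,0,0,0,0,0]]'
```

```text
time: 27.32
ee_pos: [0.4721, 0.2361, 0.0404]
eef_rot: [-0.021, 1.0, -0.0, -0.0]
ft_force: [-0.0, -0.6, -0.1]
width: 0.0651
time: 27.58
ee_pos: [0.4727, 0.2378, 0.0421]
eef_rot: [-0.022, 1.0, 0.0, 0.001]
ft_force: [0.5, -0.3, -0.0]
width: 0.0652
```

```bash
python3 -m inch '[[0,0,0,0,0,0],[0,0,0,0,0,0],[0,0,0,0,0,0],[0,0,0,0,0,0],[0,0,0,0,0,0]]' -1 15; python3 -m inch '[[0,0,0,0,0,0],[0,0,0,0,0,0]]'
```

```text
time: 28.2
ee_pos: [0.472, 0.2378, 0.0411]
eef_rot: [-0.022, 1.0, 0.0, -0.0]
ft_force: [-0.5, -0.4, 0.8]
width: 0.0239
time: 28.45
ee_pos: [0.472, 0.2377, 0.0411]
eef_rot: [-0.022, 1.0, 0.0, -0.0]
ft_force: [0.2, -0.5, 1.1]
width: 0.0243
```

```bash
python3 -m inch '[[0,0,-0.2,0,0,0],[0,0,-0.5,0,0,0],[0,0,-0.8,0,0,0],[0,0,-0.6,0,0,0],[0,0,-0.25,0,0,0]]'; python3 -m inch '[[0,0,0,0,0,0]]'
python3 - <<'E'
from h import *
c=camera("scene"); crop(c,190,140,390,310,"s5.png",3.5)
E
```

```text
time: 29.08
ee_pos: [0.4727, 0.2382, 0.1369]
eef_rot: [-0.022, 1.0, 0.001, 0.001]
ft_force: [-0.1, -0.8, -0.1]
width: 0.0245
time: 29.2
ee_pos: [0.4722, 0.238, 0.1354]
eef_rot: [-0.022, 1.0, 0.0, 0.0]
ft_force: [-0.2, 0.1, 0.1]
width: 0.0243
```

View pics/s5.png

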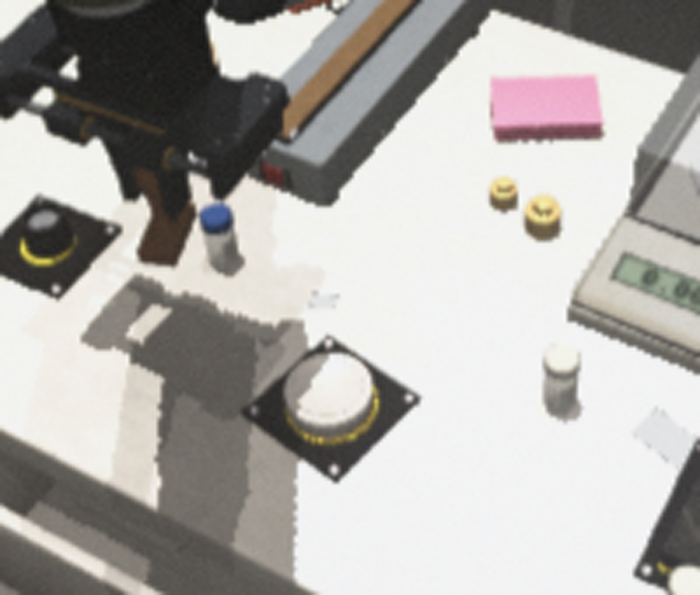

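The stamp is held upright, clear of vial b. I carry it to the pad, a little slower.

```bash
python3 -m inch '[[0,-0.4,0,0,0,0],[0,-0.7,0,0,0,0],[0,-0.8,0,0,0,0],[0,-0.8,0,0,0,0],[0,-0.8,0,0,0,0]]' ;python3 -m inch '[[0,-0.8,0,0,0,0],[0,-0.8,0,0,0,0],[0,-0.8,0,0,0,0],[0,-0.8,0,0,0,0],[0,-0.8,0,0,0,0]]' ; python3 -m inch '[[-0.1,-0.8,0,0,0,0],[-0.1,-0.8,0,0,0,0],[-0.1,-0.7,0,0,0,0],[0,-0.5,0,0,0,0],[0,0,0,0,0,0]]'; python3 -m inch '[[0,0,0,0,0,0]]'
python3 - <<'E'
from h import *
c=camera("scene"); crop(c,300,160,460,330,"s6.png",3.5)
st=read_state(); print(st["ee_pos"]); c=camera("wrist"); cv2.imwrite("pics/w9.png",c["img"][:,:,::-1])
E
```

```text
time: 29.88
ee_pos: [0.4776, 0.0955, 0.1343]
eef_rot: [-0.022, 1.0, -0.0, -0.001]
ft_force: [-0.7, -0.9, -0.2]
width: 0.0241
time: 30.5
ee_pos: [0.4842, -0.064, 0.1344]
eef_rot: [-0.022, 1.0, -0.0, -0.001]
ft_force: [-0.6, 0.1, -0.6]
width: 0.0242
time: 31.12
ee_pos: [0.5008, -0.1756, 0.1344]
eef_rot: [-0.02, 1.0, -0.0, -0.001]
ft_force: [0.3, 0.9, -0.1]
width: 0.0243
time: 31.25
ee_pos: [0.5016, -0.1728, 0.1346]
eef_rot: [-0.022, 1.0, 0.0, -0.0]
ft_force: [0.6, 0.0, -0.2]
width: 0.0242
[ 0.50183371 -0.17239667  0.13475245]
```

View pics/s6.png

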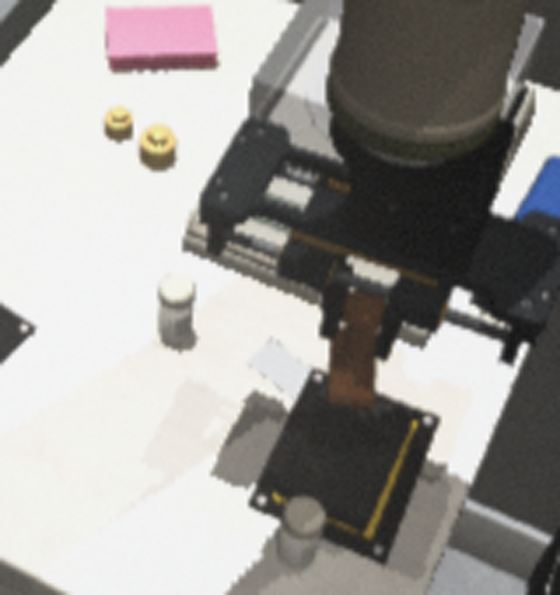

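View pics/w9.png

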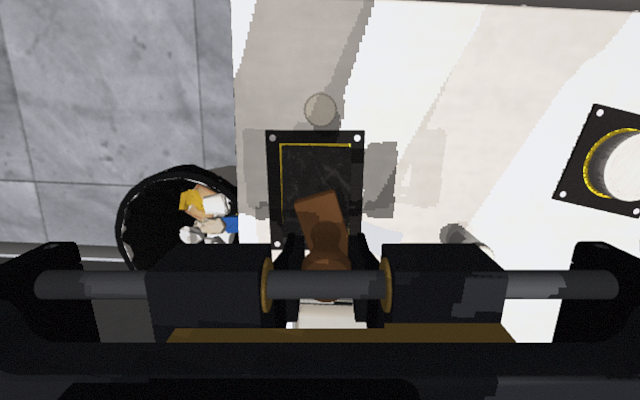

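```bash
python3 -m inch '[[-0.02,-0.22,0,0,0,0],[0,0,0.4,0,0,0],[0,0,0.6,0,0,0],[0,0,0.4,0,0,0],[0,0,0.2,0,0,0]]'; python3 -m inch '[[0,0,0,0,0,0],[0,0,0,0,0,0]]'
```

```text
time: 31.98
ee_pos: [0.5028, -0.1818, 0.0698]
eef_rot: [-0.022, 1.0, 0.0, -0.001]
ft_force: [-0.3, -0.1, -0.4]
width: 0.0246
time: 32.22
ee_pos: [0.5038, -0.1822, 0.0717]
eef_rot: [-0.022, 1.0, -0.0, 0.001]
ft_force: [-1.2, 0.7, 0.2]
width: 0.0239
```

```bash
python3 -m inch '[[0.03,0,0.1,0,0,0],[0,0,0.06,0,0,0],[0,0,0,0,0,0]]';python3 -m inch '[[0,0,0.04,0,0,0],[0,0,0,0,0,0]]'
```

```text
time: 32.6
ee_pos: [0.5021, -0.182, 0.0646]
eef_rot: [-0.022, 1.0, 0.0, -0.0]
ft_force: [0.1, -0.7, -0.5]
width: 0.0244
time: 32.85
ee_pos: [0.5021, -0.182, 0.063]
eef_rot: [-0.022, 1.0, 0.0, -0.0]
ft_force: [-0.4, -0.4, -0.3]
width: 0.0243
```

```bash
python3 -m inch '[[0,0,0.025,0,0,0],[0,0,0,0,0,0]]'; python3 -m inch '[[0,0,0.015,0,0,0],[0,0,0,0,0,0]]'
```

```text
time: 33.1
ee_pos: [0.5024, -0.1823, 0.0624]
eef_rot: [-0.022, 1.0, -0.0, 0.0]
ft_force: [-0.8, -0.6, 2.9]
width: 0.0243
time: 33.35
ee_pos: [0.5026, -0.1826, 0.0623]
eef_rot: [-0.022, 1.0, -0.0, 0.001]
ft_force: [-2.0, -2.0, 7.3]
width: 0.0245
```

```bash
python3 -m inch '[[0,0,-0.015,0,0,0],[0,0,0,0,0,0],[0,0,0,0,0,0]]'; python3 -m inch '[[0,0,0,0,0,0],[0,0,0,0,0,0],[0,0,0,0,0,0],[0,0,0,0,0,0]]' 0.4; python3 -m inch '[[0,0,-0.3,0,0,0],[0,0,-0.6,0,0,0],[0,0,-0.9,0,0,0],[0,0,-0.9,0,0,0],[0,0,-0.6,0,0,0]]'; python3 -m inch '[[0.5,0.6,0,0,0,0],[0.5,0.9,0,0,0,0],[0.5,0.9,0,0,0,0],[0,0.9,0,0,0,0],[0,0.5,0,0,0,0]]'; python3 -m inch '[[0,0,0,0,0,0]]'
python3 - <<'E'
from h import *
c=camera("scene"); crop(c,190,160,450,340,"s7.png",3)
c=camera("top"); crop(c,190,195,460,300,"t7.png",2.9)
P=cloud(c); z=P[...,2]
for nm,lo,hi,x,y,r in(("stamp",.085,.11,.502,-.182,.03),("pad",.016,.028,.502,-.182,.06),("va",.045,.06,.541,-.037,.03),("vb",.045,.06,.5375,.25,.03),("vc",.045,.06,.424,-.18,.03),("tin",.018,.03,.461,.1025,.045),("loupe",.028,.04,.485,.382,.03)):
    q=P[(z>lo)&(z<hi)&(abs(P[...,0]-x)<r)&(abs(P[...,1]-y)<r)]
    if len(q)<3: print(nm,len(q)); continue
    print(nm,len(q),q.mean(0).round(4),((q.min(0)+q.max(0))/2).round(4))
st=read_state(); c=camera("wrist"); cv2.imwrite("pics/w10.png",c["img"][:,:,::-1])
E
```

```text
time: 33.72
ee_pos: [0.5024, -0.1822, 0.0624]
eef_rot: [-0.022, 1.0, -0.0, 0.0]
ft_force: [0.3, -0.6, 6.0]
width: 0.0241
time: 34.22
ee_pos: [0.5021, -0.182, 0.062]
eef_rot: [-0.022, 1.0, 0.0, -0.0]
ft_force: [0.0, 0.7, 0.5]
width: 0.0558
time: 34.85
ee_pos: [0.5026, -0.1824, 0.1968]
eef_rot: [-0.022, 1.0, -0.0, 0.001]
ft_force: [-0.8, 0.2, 0.4]
width: 0.061
time: 35.48
ee_pos: [0.4354, -0.0313, 0.1952]
eef_rot: [-0.023, 1.0, 0.0, 0.001]
ft_force: [0.3, 0.1, -0.1]
width: 0.0612
time: 35.6
ee_pos: [0.4356, -0.0319, 0.1949]
eef_rot: [-0.023, 1.0, 0.0, 0.001]
ft_force: [-0.4, -0.9, -0.4]
width: 0.0612
stamp 71 [ 0.5028 -0.1818  0.0939] [ 0.5033 -0.1825  0.0923]
pad 306 [ 0.5236 -0.1765  0.02  ] [ 0.5155 -0.1825  0.0213]
va 79 [ 0.5413 -0.0374  0.0501] [ 0.5418 -0.0371  0.0498]
vb 81 [0.5377 0.2507 0.05  ] [0.5381 0.2506 0.0502]
vc 0
tin 413 [0.4594 0.1026 0.0214] [0.4598 0.1023 0.0228]
loupe 61 [0.4842 0.3799 0.0316] [0.485  0.3801 0.0322]
```

View pics/s7.png

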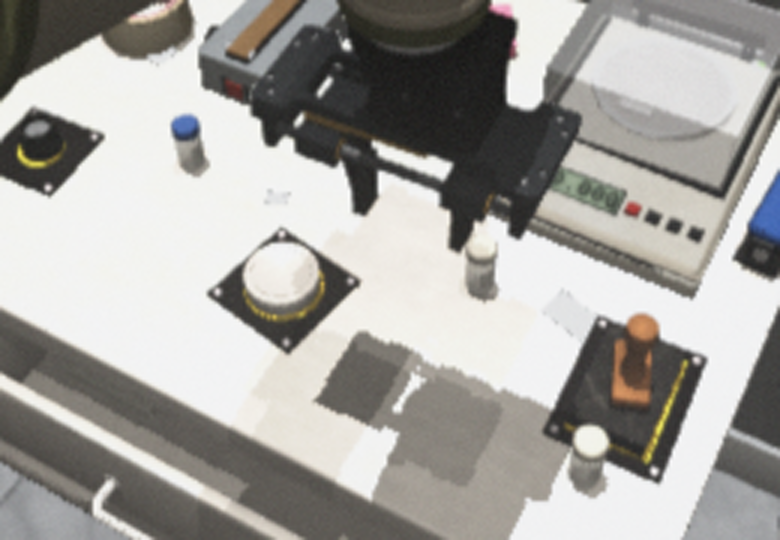

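View pics/t7.png

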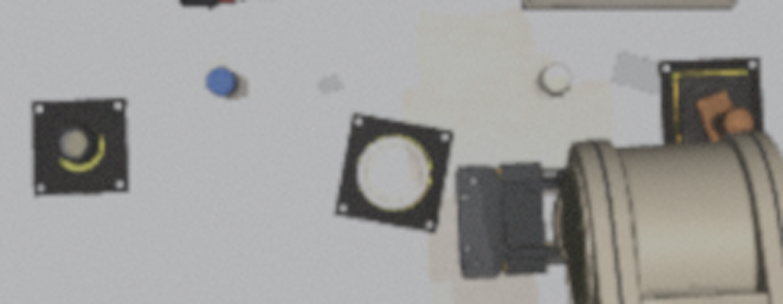

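View pics/w10.png

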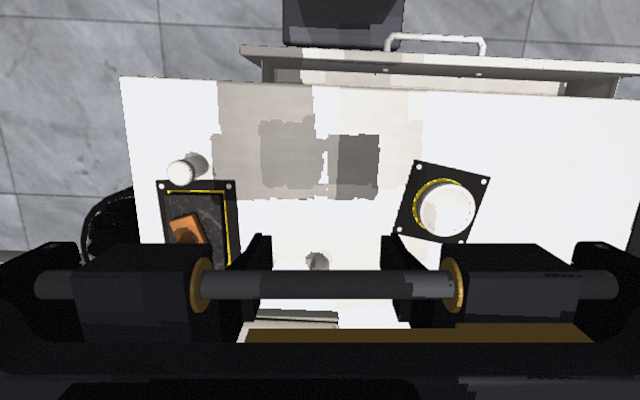

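Everything looks right, but the arm hides the pad and vial c from the top camera. I move aside for one last check.

```bash
python3 -m inch '[[0,0.5,-0.3,0,0,0],[0,0.9,0,0,0,0],[0,0.9,0,0,0,0],[0,0.9,0,0,0,0],[0,0.9,0,0,0,0]]'; python3 -m inch '[[0,0.9,0,0,0,0],[0,0.9,0,0,0,0],[0,0.9,0,0,0,0],[0,0.5,0,0,0,0],[0,0,0,0,0,0]]'
python3 - <<'E'
from h import *
c=camera("top"); crop(c,350,195,470,290,"t8.png",6)
P=cloud(c); z=P[...,2]
for nm,lo,hi,x,y,r in(("stamp",.085,.11,.502,-.182,.03),("vc",.045,.06,.424,-.18,.03)):
    q=P[(z>lo)&(z<hi)&(abs(P[...,0]-x)<r)&(abs(P[...,1]-y)<r)]
    print(nm,len(q),q.mean(0).round(4),((q.min(0)+q.max(0))/2).round(4))
h=cv2.cvtColor(c["img"],cv2.COLOR_RGB2HSV)
q=P[(z>.014)&(z<.03)&(abs(P[...,0]-.502)<.058)&(abs(P[...,1]+.182)<.05)]
print(cv2.minAreaRect((q[:,:2]*1000).astype(np.float32)))
E
```

```text
time: 36.38
ee_pos: [0.4287, 0.131, 0.2063]
eef_rot: [-0.021, 1.0, 0.0, 0.0]
ft_force: [0.2, 0.0, -0.5]
width: 0.0611
time: 37.0
ee_pos: [0.4228, 0.259, 0.2059]
eef_rot: [-0.022, 1.0, -0.0, -0.0]
ft_force: [-0.6, -0.8, 0.4]
width: 0.0606
stamp 85 [ 0.5013 -0.1816  0.0939] [ 0.501  -0.1823  0.0933]
vc 89 [ 0.4237 -0.1805  0.0501] [ 0.4242 -0.1808  0.0508]
((500.3456726074219, -183.00572204589844), (89.4361572265625, 62.942344665527344), 0.07647578418254852)
```

View pics/t8.png

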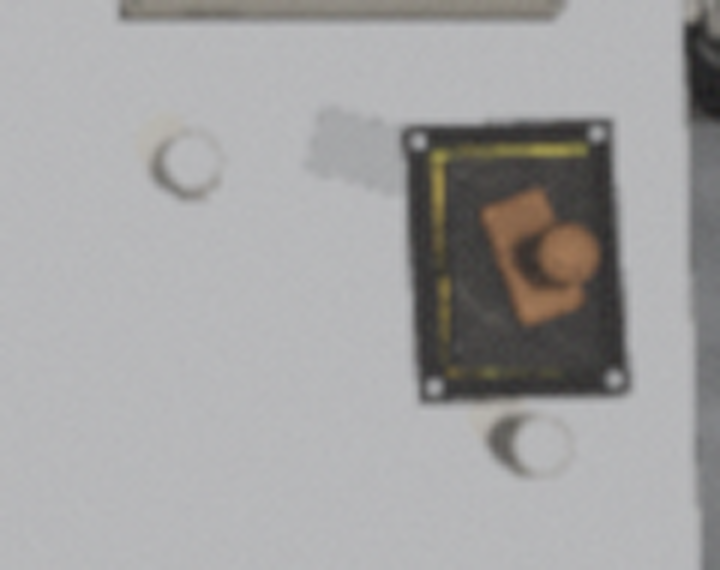

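The top view shows the pad on its mark within about 2 mm, the stamp standing mid-pad, and vials a and c where they were. I hand the job in.

```bash
python3 -c "
from bench import close_job; print(close_job())"
```

```text
the job is handed in; nothing more can be done
None
```

I took the pile apart from the top (loupe, tin, ink pad) and set each upright on its own mat. I then stood the rubber stamp on the middle of the ink pad and handed the job in at about 37 s.

Last checks:
- **Loupe and tin:** both within about 2–3 mm of their marks and at the right heights.
- **Ink pad:** about 2 mm from the mark's middle and 1.5–2.5° off its long side.
- **Stamp:** upright, about 2 mm from the pad's middle.
- **Vials:** all three upright and within about 1 mm of their starts, measured from the top camera.
- **Forces:** the largest contact force in any reading was about 7 N.

No check failed. The only disagreement was between cameras at the start: the scene camera's mark positions differed from the top and wrist views by 3–4 mm in y. I went with the top and wrist views, which agreed within 2 mm.

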